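Close a turntable gearbox and hold it shut for the screws

TASK

Put the loose gear, hub up, fully down on the empty stub shaft in the gear case of the welding turntable. Then set the cover on the case's two dowels and press it fully home, flush all round against the spring of the bearing, and finish while still holding it pressed shut with the gripper, so that I can put the screws in. Leave the other things on the bench where they are.

Things in the scene. Friction and masses are not known exactly. Their poses are not given: they have to be found in the camera images.
- split_face (a point): Middle of the flat top (split face) of the gear case, the gearbox's lower half: open aluminium box 110 (x) x 160 (y), strapped on a steel plate 130 x 236 x 12 fixed to the bench. The face is 42 above the bench; x short side, y long side, z up. Cavity 70 x 120. In a row along y: a gear already in (y = -38), the sprung bearing (y = 0), the empty stub shaft (y = +38).
- dowel_a (a point): Tip of one of the two oiled steel dowels of the case, 8 diameter, 14 above the split face, top 8 tapered; at x = 44, y = -69 from split_face.
- dowel_b (a point): Tip of the other dowel, the same size, at x = -44, y = 50 from split_face.
- shaft_seat (a point): Foot of the empty stub shaft in the case, where the loose gear's underside has to sit: 26 above the bench, 16 below the split face. The upright shaft is 10 diameter, its top 42 above this point (top 6 tapered). Axes as split_face.
- gear_mid (a point): Loose steel gear lying hub up on the bench: toothed disc 42 diameter, 14 thick, and on it a round hub 22 diameter, 22 high; 36 high in all, bore 11.6 right through, about 0.12 kg. The point is on its axis, half-way up (18 above its underside); z along the axis, up.
- gear_foot (a point): Centre of the loose gear's underside.
- cover_mid (a point): Gearbox cover (upper half): hollow aluminium casting, about 0.4 kg, open side down on the bench. Flange 110 (x) x 160 (y) x 8, body 74 x 136 up to 36, cavity 30 deep. On the middle of its roof a flat-sided turret 40 (x) x 60 (y), from 36 to 58 above the underside: grip it there, across x. The point is in the middle, 29 above the underside.
- cover_face (a point): Centre of the cover's underside, to meet split_face. Axes as cover_mid. The flange has two holes of 10.2 for the dowels, at (x, y) = (44, -69) and (-44, 50), so the cover fits one way round only, with its axes along those of split_face.
- cover: The same cover again, its origin and axes as cover_face.
- bearing (a joint): How far the sprung bearing (32 diameter, in the middle of the case) is pushed down, m. At 0 its top is 22 above the split face; the cover meets it 5 mm before its seat and has it at 0.005 when home. Spring 7 N at 0, 10 N at 0.005: the cover's weight alone does not shut it, and it lifts again when let go.
- hammer: Chipping hammer, 260 long, all steel, lying on the bench. A bystander; origin at the middle of its underside.
- brush: Wire brush with a wooden back, 260 long, bristles down. A bystander; origin at the middle of its underside.
- spanner: Steel spanner, 190 long, lying flat. A bystander; origin at the middle of its underside.
- square: Flat square welding magnet, 95 x 95 x 15, lying flat. A bystander; origin at the middle of its underside.
- screw_tray: Open steel tray 85 x 110 x 28 with the cover screws. A bystander; origin at the middle of its underside.
- nozzle: Copper torch nozzle, 24 diameter, 68 high, standing. A bystander; origin at the middle of its underside.
- grease: Grey can, 52 diameter, 85 high, standing. A bystander; origin at the middle of its underside.
Things that resemble listed ones, but are neither listed nor needed, are in the scene too. Leave any red look-alike of the cover alone.

How it is judged:
On the way, in this order (a step that is already met when the one before it is completed fails the run):
1. the loose gear sits fully down on the stub shaft (horizontal distance between gear_foot and shaft_seat below 0.003 m and z of gear_foot in the frame of shaft_seat between -0.003 and 0.002 m and angle between gear_foot's own z axis and vertical below 0.12 rad), for 0.2 s.
2. the cover is on the dowels, pressed flush on the case by the gripper (horizontal distance between cover_face and split_face below 0.003 m and z of cover_face in the frame of split_face between -0.003 and 0.0018 m and angle between the z axis of cover_face and the z axis of split_face, either way round below 0.025 rad and angle between the y axis of cover_face and the y axis of split_face, either way round below 0.05 rad and value of joint bearing above 0.003 m and contact force between the fingers and cover above 2 N), for 0.3 s.
At the end, for the whole second after the job is handed in: Gear on the stub shaft: within 3 mm of its axis, under 2 mm off its seat, upright. Cover on both dowels: within 3 mm, turned under 0.05 and tilted under 0.025 rad, gap under 1.8 mm, bearing pushed down over 3 mm, and the fingers still bearing on it with over 2 N (all of step 1 and all of step 2); the arm keeps its last pose, push and grip.
It fails at once if a bystander is pushed more than 40 mm from its place (distance of any of hammer, brush, spanner, square, screw_tray, nozzle, grease from where it was at the start of the episode above 0.04 m).
It also fails if it takes over 58 s, if anything falls off the work surface, if the arm or the gripper's body presses on something with over 40 N, if the wrist force passes 120 N, or if a joint passes its speed limit or range.

ROBOT

A 6-joint arm with a two-finger parallel gripper is mounted at the origin on the work surface. World frame = base frame: x ahead of the robot, y to its left, z up, the work surface at z = 0. Lengths are in m, angles in rad, forces in N, time in s.
With the tool pointing down it reaches from about 0.25 to 0.775 m from the base axis. Payload 4 kg.
Tool frame: the origin (TCP) lies midway between the tips of the shut fingers; the grasp point (between the pads) lies 19 mm behind it (robot.pinch_z is the distance from the TCP to the grasp point, in m); x points along the fingers, y is the direction in which the jaws open and shut, and the axes are right-handed (so a half turn about x gives the same grasp; the last joint's range is limited). The gripper opens to 94 mm and grips with 3 to 60 N. Pads are 16 mm wide; open, the fingers measure 119 mm over their backs; the gripper's body (75 mm by 177 mm) begins 78 mm behind the grasp point.
Start: joints at [-1.233, 0.087, 1.371, -0, 1.684, -0.103], TCP at [0.235, -0.497, 0.206] pointing down, gripper open.
Joint ranges: [-3.1, 3.1], [-0.76, 2.03], [0.27, 2.55], [-1.08, 4.22], [0.17, 2.65], [-2.57, 2.57]. Speed limits (rad/s): [2.79, 2.79, 3.14, 3.14, 3.14, 3.14].

INTERFACE

Orientations are given as [roll, pitch, yaw] about the fixed x, y, z axes, in that order (R = Rz(yaw) Ry(pitch) Rx(roll)).
In Python, from bench import robot, imaging gives the robot as it stands. The module is installed in compiled form; this text tells all that it offers.
- The arm moves only by the tool drive_tool, never from a script. Its argument "commands" is a list that holds one entry, the list of rows, each a list of 4 numbers: the shift along the tool's x, y, z as a fraction of full scale, then the turn about the tool's x as a fraction of full scale. A call has 1 to 20 rows; each row shifts and turns the commanded pose from where the row before left it, along the tool's axes as they then stand; what a row does not reach is not made up. Full scale, the value 1, is 0.25 m for a shift and 360 degrees for a turn. A row lasts 1/10 s, in which the tool goes at most 50 mm and 8.59 degrees, less where a joint would pass 70% of its speed; a pose out of reach is approached as far as the arm can. A call with a number of a shift or a turn outside -1 to 1 is refused whole. A call with a gripper value outside its range is refused whole. "grip" is the opening, from 0 (shut) to 1 (fully open), set as the call begins (left out, the last holds). The fingers move at their own pace and stop on an object; the grip force is fixed at half the most. Time passes only in rows, so rows that do not move let the fingers close. It gives the time, the measured TCP pose, the force and the opening at its end, in the units of the state.
- robot.get_obs(): the state, without advancing time (a new reading comes with each control period).
- imaging.snapshot(name): name is "side" or "top"; returns a dict with "pixels" (384x512x3 uint8, red, green, blue), "z_map" (384x512 float32, m along the optical axis (not along the pixel's ray), 0 where there is no reading), "mtx" (3x3 intrinsics, pixels), "k1" (the pictures are not rectified: a ray, as slopes to the right and down, at radius r is drawn at 1 + k1 r^2 times it, then the intrinsics apply), "extrinsics" (4x4, takes a point from world to camera coordinates). Camera axes: x right, y up, looking along -z (the intrinsics and any distortion apply to the point x, -y, -z); pixel columns grow to the right and rows downward; lengths in m; the calibration is good to about 2 mm. A picture is of the moment at which its call begins.
- robot.close_job(): hands the job in, once; it reports no verdict.
The state is a dict: "time": time; "joint_positions": joint angles; "qvel": joint speeds; "joint_torque": joint torques, N m; "tool_pos": TCP position; "ee_rot": TCP orientation; "wrist_force": force on the tool from outside, world axes, zero at the start; "wrist_torque": the same for the moment, N m; "width": finger opening in m.
Only numpy, scipy, OpenCV 4.12 (cv2) and the standard library are available. Lean on these libraries where they do the work, as an engineer would, in place of code of your own. Each camera call takes 0.05 s, during which the arm holds its last target.

## Working session

There is one attempt and no reset: what is moved stays moved. The work goes in short steps, Python scripts to look and compute and a tool call to move; the robot and the scene stay as the last step left them, time stands still between calls to the robot, and variables do not carry over. Pictures are saved under pics/ and viewed, and the job is handed in when it is done.

Besides the shell and the picture viewer there is one more tool, called after "Call:" as name(argument=value, ...) on one line, values as JSON. drive_tool: Moves the arm, as the interface text tells. Shift numbers are shares of 0.25 m and turn numbers shares of 360 degrees, none past 1 either way. Its arguments: {"type":"object","properties":{"commands":{"type":"array","items":{"type":"array","items":{"type":"array","items":{"type":"number","minimum":-1,"maximum":1}}}},"grip":{"type":"number"}},"required":["commands"]}

```bash
mkdir -p pics; cat > h.py <<'E'
import numpy as np, cv2
from bench import robot, imaging
def snap(n):
    s=imaging.snapshot(n); np.savez('%s.npz'%n,**s); return s
def load(n): return dict(np.load('%s.npz'%n))
def ray(s,u,v):
    M=s['mtx']; xd=(u-M[0,2])/M[0,0]; yd=(v-M[1,2])/M[1,1]
    k=float(s['k1']); x,y=xd,yd
    for _ in range(30):
        f=1+k*(x*x+y*y); x,y=xd/f,yd/f
    E=s['extrinsics']; R=E[:3,:3]; t=E[:3,3]
    d=R.T@np.array([x,-y,-1.]); o=-R.T@t
    return o,d
def on_z(s,u,v,z):
    o,d=ray(s,u,v); return o+d*(z-o[2])/d[2]
def depth_pt(s,u,v):
    o,d=ray(s,u,v); return o+d*s['z_map'][int(round(v)),int(round(u))]
def proj(s,p):
    E=s['extrinsics']; c=E[:3,:3]@np.array(p)+E[:3,3]; x,y=c[0]/-c[2],-c[1]/-c[2]
    f=1+float(s['k1'])*(x*x+y*y); M=s['mtx']
    return M[0,0]*x*f+M[0,2],M[1,1]*y*f+M[1,2]
def save(im,name): cv2.imwrite('pics/'+name,im[:,:,::-1])
E
python3 - <<'E'
from h import *
for n in('top','side'):
    s=snap(n); save(s['pixels'],n+'0.png'); print(n,s['mtx'].tolist(),s['k1'],(-s['extrinsics'][:3,:3].T@s['extrinsics'][:3,3]))
print(robot.get_obs(), robot.pinch_z)
E
```

```text
top [[442.5223205864628, 0.0, 253.4662718450411], [0.0, 442.5223205864628, 193.15434470142247], [0.0, 0.0, 1.0]] -0.10146014307674026 [0.31360286 0.04354058 1.15097787]
side [[458.07940574492557, 0.0, 259.65780352789756], [0.0, 458.07940574492557, 187.3435244800235], [0.0, 0.0, 1.0]] 0.02876883351166748 [0.41467725 1.04845318 0.92346188]
{'time': 0.1, 'joint_positions': array([-1.23311231e+00,  8.78525132e-02,  1.37207860e+00,  1.70806691e-05,
        1.68360529e+00, -1.03088463e-01]), 'qvel': array([ 0.0018241 , -0.00202408, -0.00395425,  0.00115614,  0.00123181,
        0.00027277]), 'joint_torque': array([ 2.04893986e-03, -3.41253233e+01, -3.03301048e+01,  7.20602763e-02,
        3.03718122e-02, -9.37126038e-05]), 'tool_pos': array([ 0.2344947 , -0.49696392,  0.20444929]), 'ee_rot': array([-1.68261809,  1.5688525 ,  1.89974896]), 'wrist_force': array([-0.0026845 , -0.18515818,  0.52388691]), 'wrist_torque': array([-0.00278225, -0.01020072,  0.00814625]), 'width': 0.0937335333481949} 0.0188
```

View pics/top0.png

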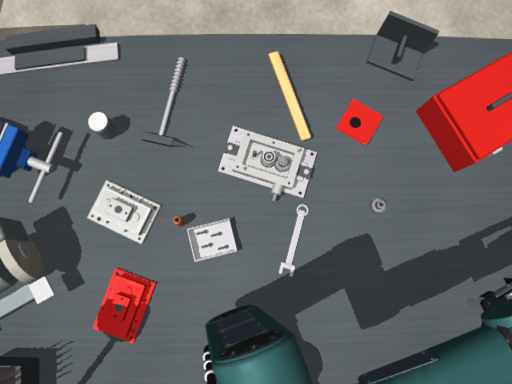

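View pics/side0.png

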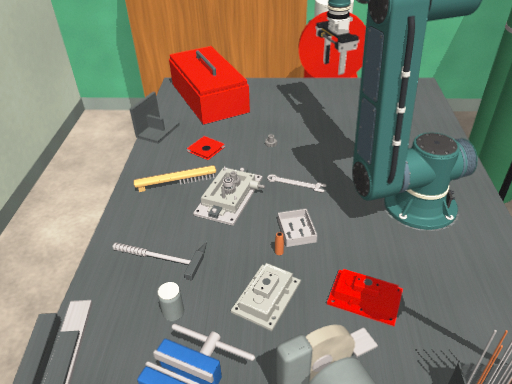

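The top view shows the case at about (268,160), the grey cover at (124,211) with its red look-alike at (125,305), and the gear candidate at (378,205). The nozzle at (178,220) and the white can at (98,122) are the other small round things. I'll check these in close crops.

```bash
python3 - <<'E'
from h import *
s=load('top')['pixels']; t=load('side')['pixels']
c=lambda im,x,y,w,h,S:cv2.resize(im[y:y+h,x:x+w],(w*S,h*S),interpolation=cv2.INTER_CUBIC)
a=c(s,210,115,120,95,6); save(a,'case.png')
b=np.hstack([c(s,80,172,90,75,5),c(s,350,180,50,50,7)[:350]]) if 0 else None
save(c(s,80,172,90,75,8),'cover.png'); 
save(np.hstack([c(s,353,180,50,50,8),c(t,245,115,50,50,8)]),'gear.png')
E
```

```text
(no output)
```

View pics/case.png

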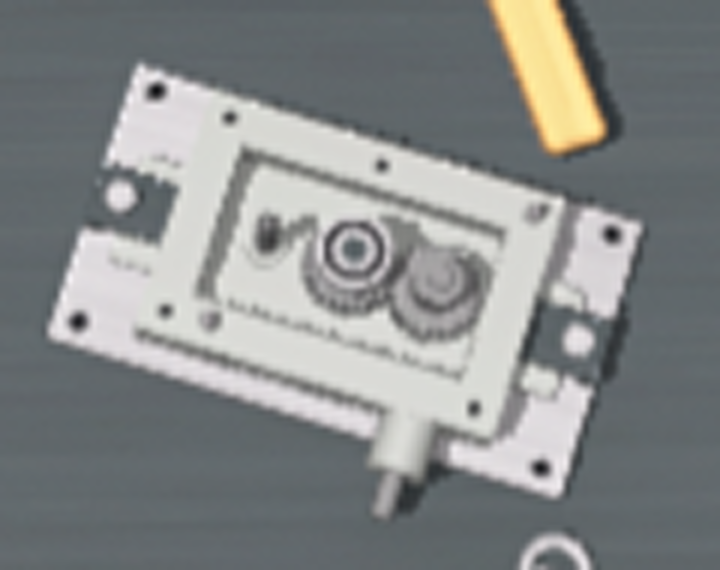

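View pics/cover.png

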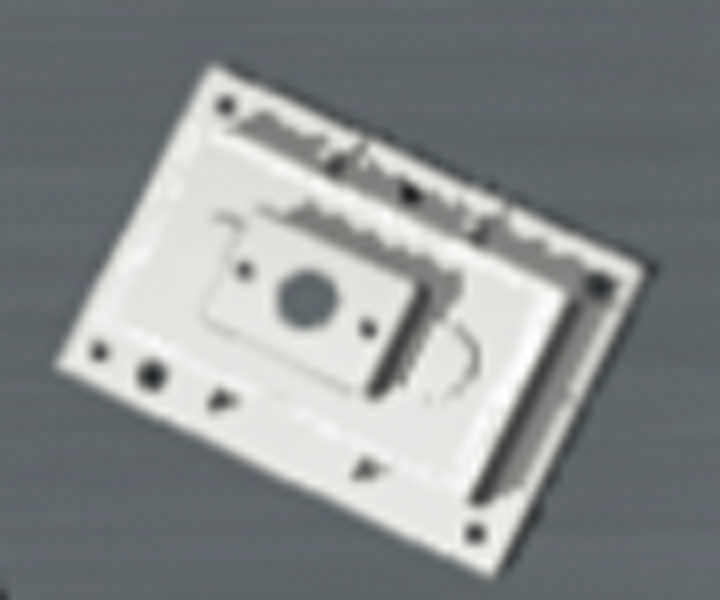

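View pics/gear.png

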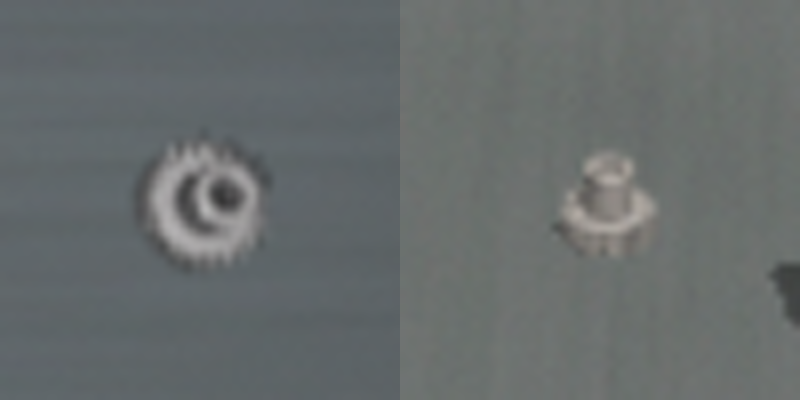

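```bash
cat >> h.py <<'E'
def cloud(s):
    M=s['mtx'];k=float(s['k1']);H,W=s['z_map'].shape
    u,v=np.meshgrid(np.arange(W),np.arange(H)); xd=(u-M[0,2])/M[0,0]; yd=(v-M[1,2])/M[1,1];x,y=xd,yd
    for _ in range(30):
        f=1+k*(x*x+y*y); x,y=xd/f,yd/f
    z=s['z_map']; P=np.stack([x*z,-y*z,-z],-1); E=s['extrinsics']
    return (P-E[:3,3])@E[:3,:3]
E
python3 - <<'E'
from h import *
for n in('top','side'):
    s=load(n);P=cloud(s);ok=s['z_map']>0
    print(n,'bench z',np.median(P[ok&(abs(P[...,2])<.01)][:,2]))
    def reg(c,w,zl,zh,nm):
        u,v=map(int,c) ; m=np.zeros(ok.shape,bool); m[v-w:v+w,u-w:u+w]=1
        m&=ok&(P[...,2]>zl)&(P[...,2]<zh); Q=P[m]
        r=cv2.minAreaRect((Q[:,:2]*1000).astype(np.float32)); print(nm,len(Q),'mean',Q.mean(0).round(4),'rect',np.round(r[0],1),np.round(r[1],1),round(r[2],1),'zmed',np.median(Q[:,2]).round(4))
    C={'top':[(268,160),(124,211),(378,205)],'side':[(230,195),(268,295),(270,140)]}[n]
    reg(C[0],55,.036,.048,'case'); reg(C[0],25,.06,.075,'case hi')
    reg(C[1],45,.003,.07,'cover');reg(C[1],45,.052,.064,'turret');reg(C[1],45,.030,.042,'body'); reg(C[2],15,.01,.05,'gear');reg(C[2],15,.031,.04,'hub')
E
```

```text
top bench z -6.167031243110728e-05
case 1789 mean [ 0.5766 -0.0392  0.0411] rect [608.8 -55.8] [187.3 242.3] 51.7 zmed 0.0413
case hi 178 mean [ 0.5716 -0.0365  0.0644] rect [572.9 -33.1] [88.8 31.3] 62.7 zmed 0.0643
cover 2901 mean [0.4451 0.344  0.0253] rect [451.8 351.2] [237.  238.6] 0.4 zmed 0.0328
turret 355 mean [0.4471 0.3468 0.0577] rect [447.7 347.8] [59.7 37.7] 63.2 zmed 0.0577
body 1140 mean [0.4462 0.3452 0.0361] rect [447.6 348.1] [140.2  72.8] 64.3 zmed 0.036
gear 164 mean [ 0.4514 -0.3165  0.0209] rect [ 452.9 -318.7] [36.4 40.7] 24.6 zmed 0.0164
hub 40 mean [ 0.4512 -0.3197  0.0352] rect [ 451.1 -319.7] [19.9 21.1] 27.2 zmed 0.0351
side bench z -0.00037224900597283725
case 923 mean [ 0.5729 -0.0195  0.0406] rect [5.378e+02 3.000e-01] [188.8 461.3] 51.1 zmed 0.0406
case hi 91 mean [ 0.5738 -0.0315  0.0637] rect [576.6 -29.1] [88.2 31.3] 76.1 zmed 0.0634
cover 2794 mean [0.4459 0.3644 0.0265] rect [446.6 333.2] [232.1 269.5] 0.5 zmed 0.0328
turret 349 mean [0.4472 0.3513 0.0574] rect [447.4 350.2] [61.1 39.6] 64.0 zmed 0.0574
body 1038 mean [0.4485 0.3592 0.0358] rect [447.7 348.6] [138.9  75.9] 64.2 zmed 0.0358
gear 82 mean [ 0.4537 -0.3128  0.0216] rect [ 453.8 -313.5] [38.5 39.3] 89.0 zmed 0.0173
hub 22 mean [ 0.4539 -0.3156  0.0343] rect [ 454.9 -315.7] [16.7 30.2] 20.4 zmed 0.034
```

```bash
python3 - <<'E'
from h import *
for n,c in(('top',(268,160)),('side',(230,195))):
    s=load(n);P=cloud(s);ok=s['z_map']>0
    m=(ok&(P[...,2]>.037)&(P[...,2]<.047)).astype(np.uint8)
    nl,L,st,ce=cv2.connectedComponentsWithStats(m)
    for i in range(1,nl):
        if st[i,4]>200 and np.hypot(*(ce[i]-c))<40:
            Q=P[L==i]; r=cv2.minAreaRect((Q[:,:2]*1000).astype(np.float32)); print(n,st[i],np.round(r[0],1),np.round(r[1],1),round(r[2],1),np.median(Q[:,2]))
            im=s['pixels'].copy(); im[L==i]=(255,0,0)
            x0,y0=int(ce[i][0])-60,int(ce[i][1])-50
            save(cv2.resize(np.hstack([im[y0:y0+100,x0:x0+120]]),(720,600),interpolation=0),n+'_case.png')
            if n=='side': save(cv2.resize(s['pixels'][y0:y0+100,x0:x0+120],(720,600),interpolation=2),'side_case_raw.png'); print(x0,y0)
    # stub shaft / bearing depth
    for nm,zl,zh in(('z64-72',.0655,.072),('52-58',.050,.058)):
        m=(ok&(P[...,2]>zl)&(P[...,2]<zh)).astype(np.uint8); nl,L,st,ce=cv2.connectedComponentsWithStats(m)
        for i in range(1,nl):
            if np.hypot(*(ce[i]-c))<55: print(nm,ce[i].round(1),st[i,4],P[L==i].mean(0).round(4))
E
```

```text
top [ 232  130   72   65 1592] [562.9 -26.1] [160.2 136.2] 71.2 0.04148143212973908
z64-72 [253.5 152. ] 6 [0.5855 0.008  0.0679]
z64-72 [268.2 154.2] 13 [ 0.5797 -0.029   0.0669]
z64-72 [264.2 154.2] 4 [ 0.5795 -0.019   0.0672]
z64-72 [271. 154.] 1 [ 0.5803 -0.0361  0.0657]
z64-72 [263. 157.] 1 [ 0.5728 -0.0157  0.0657]
z64-72 [265. 157.] 1 [ 0.5723 -0.0207  0.0676]
z64-72 [274. 156.] 1 [ 0.575  -0.0435  0.066 ]
z64-72 [264.7 159.7] 3 [ 0.5657 -0.0197  0.0667]
z64-72 [271.5 158.8] 6 [ 0.5676 -0.037   0.0667]
z64-72 [282. 158.] 1 [ 0.5694 -0.0635  0.0665]
z64-72 [283.  161.1] 9 [ 0.5609 -0.0656  0.0685]
z64-72 [269. 162.] 1 [ 0.5595 -0.0304  0.0669]
52-58 [299.2 150. ] 4 [ 0.5931 -0.1099  0.053 ]
52-58 [256. 153.] 1 [0.586  0.0013 0.0554]
52-58 [254. 155.] 1 [0.5819 0.0063 0.0509]
52-58 [274. 160.] 1 [ 0.5666 -0.0439  0.0575]
52-58 [264. 162.] 1 [ 0.5632 -0.0188  0.051 ]
52-58 [266.5 163. ] 2 [ 0.5599 -0.0249  0.054 ]
52-58 [271. 163.] 1 [ 0.5599 -0.0364  0.0534]
52-58 [281. 163.] 1 [ 0.5586 -0.0615  0.0574]
52-58 [281.  165.4] 5 [ 0.5532 -0.0616  0.0537]
52-58 [244.4 167.8] 5 [0.5481 0.0314 0.0548]
side [201 168  58  40 783] [563.9 -25.1] [164.9 136.6] 71.2 0.04089696247335957
169 137
z64-72 [232.9 172. ] 7 [ 0.5626 -0.0618  0.0682]
z64-72 [228.2 178.2] 4 [ 0.5741 -0.0332  0.0662]
z64-72 [224.  180.7] 3 [ 0.5858 -0.0209  0.0665]
z64-72 [227. 180.] 1 [ 0.5771 -0.0249  0.066 ]
z64-72 [231. 181.] 1 [ 0.5646 -0.0202  0.066 ]
z64-72 [229. 182.] 1 [ 0.5701 -0.0151  0.0663]
z64-72 [222.5 186.5] 2 [0.5873 0.0072 0.0668]
52-58 [224.2 167. ] 4 [ 0.595  -0.1081  0.0521]
52-58 [235.  172.5] 2 [ 0.5575 -0.0731  0.0577]
52-58 [233.5 176.8] 12 [ 0.5608 -0.0556  0.0545]
52-58 [228.5 184.5] 22 [ 0.5728 -0.019   0.0536]
52-58 [222.6 190.6] 8 [0.5874 0.0108 0.0539]
52-58 [234.8 196. ] 4 [0.5493 0.034  0.0534]
```

View pics/top_case.png

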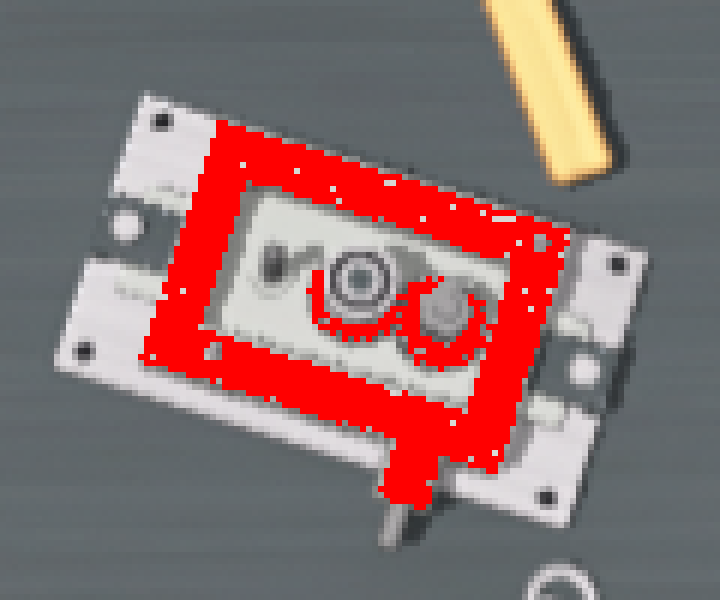

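View pics/side_case_raw.png

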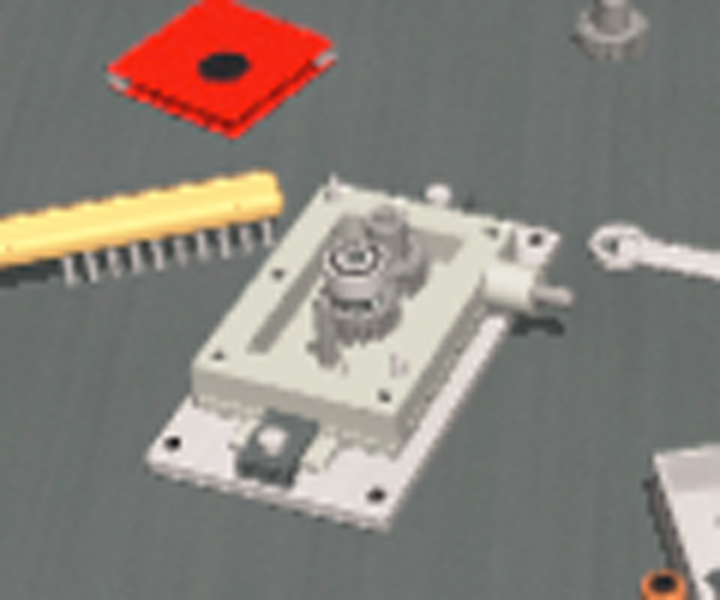

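```bash
cat >> h.py <<'E'
def tri(a,b):
    (o1,d1),(o2,d2)=a,b
    A=np.stack([d1,-d2],1); t=np.linalg.lstsq(A,o2-o1,rcond=None)[0]
    p,q=o1+d1*t[0],o2+d2*t[1]; return (p+q)/2,np.linalg.norm(p-q)
E
python3 - <<'E'
from h import *
from scipy.spatial.transform import Rotation as Ro
T=load('top');S=load('side')
for nm,t,d,z in(('gearhub',(353+220/8-.5,180+192/8-.5),(245+207/8-.5,115+166/8-.5),.036),
  ('dowA',(210+538/6-.5,115+211/6-.5),(169+336/6-.5,137+183/6-.5),.056),
  ('dowB',(210+210/6-.5,115+320/6-.5),None,.056),
  ('shaft',(210+266/6-.5,115+225/6-.5),(169+325/6-.5,137+305/6-.5),.068),
  ('bearing',(210+353/6-.5,115+250/6-.5),(169+351/6-.5,137+261/6-.5),.064)):
    print(nm,'top',on_z(T,*t,z).round(4),'' if d is None else ('side',on_z(S,*d,z).round(4),[np.round(x,4) for x in tri(ray(T,*t),ray(S,*d))]))
# case edges
for n,c in(('top',(268,160)),('side',(230,195))):
    s=load(n);P=cloud(s);m=((s['z_map']>0)&(P[...,2]>.037)&(P[...,2]<.047)).astype(np.uint8)
    nl,L,st,ce=cv2.connectedComponentsWithStats(m)
    i=[i for i in range(1,nl) if st[i,4]>200 and np.hypot(*(ce[i]-c))<40][0]
    Q=P[L==i][:,:2]
    for yaw in(-17.8,-18.3,-18.8,-19.3):
        a=np.radians(yaw);R=np.array([[np.cos(a),-np.sin(a)],[np.sin(a),np.cos(a)]]); c0=np.array([.5737,-.0302]); q=(Q-c0)@R
        def ed(i,sg,lo,hi):
            k=1-i; r=[]
            for b in np.arange(lo,hi,.006):
                w=q[(q[:,k]>b)&(q[:,k]<b+.006)&(abs(q[:,i])<.066)]
                if len(w): r.append((b,sg*max(sg*w[:,i])))
            r=np.array(r); return np.median(r[:,1])*1e3, np.polyfit(r[:,0],r[:,1],1)[0]
        print(n,yaw,[np.round(e,3) for e in(ed(0,1,-.07,.07),ed(0,-1,0.0,.07))],'y', (q[abs(q[:,0])<.045][:,1].min()*1e3).round(1),(q[abs(q[:,0])<.045][:,1].max()*1e3).round(1))
o=robot.get_obs();R=Ro.from_euler('xyz',o['ee_rot']).as_matrix();print(R.round(4))
E
```

```text
gearhub top [ 0.4534 -0.3172  0.036 ] ('side', array([ 0.4542, -0.3187,  0.036 ]), [array([ 0.4537, -0.3169,  0.037 ]), np.float64(0.001)])
dowA top [ 0.5932 -0.1093  0.056 ] ('side', array([ 0.5935, -0.103 ,  0.056 ]), [array([ 0.5946, -0.11  ,  0.0507]), np.float64(0.0)])
dowB top [0.5477 0.0312 0.056 ] 
shaft top [0.5855 0.0072 0.068 ] ('side', array([0.5861, 0.0125, 0.068 ]), [array([0.5868, 0.007 , 0.0634]), np.float64(0.0004)])
bearing top [ 0.5752 -0.0293  0.064 ] ('side', array([ 0.5775, -0.0274,  0.064 ]), [array([ 0.5768, -0.0295,  0.062 ]), np.float64(0.0021)])
top -17.8 [array([5.5368e+01, 1.6000e-02]), array([-5.3977e+01,  2.0000e-02])] y -80.3 80.8
top -18.3 [array([5.5247e+01, 8.0000e-03]), array([-5.4386e+01,  9.0000e-03])] y -79.9 80.5
top -18.8 [array([ 5.5222e+01, -1.0000e-03]), array([-54.732,   0.   ])] y -79.7 80.4
top -19.3 [array([ 5.5021e+01, -1.0000e-02]), array([-5.5064e+01, -8.0000e-03])] y -80.0 80.6
side -17.8 [array([5.4909e+01, 2.7000e-02]), array([-5.3325e+01,  5.2000e-02])] y -81.4 84.7
side -18.3 [array([5.4847e+01, 1.8000e-02]), array([-5.3561e+01,  4.5000e-02])] y -81.1 84.4
side -18.8 [array([5.4795e+01, 1.0000e-02]), array([-5.3813e+01,  3.7000e-02])] y -80.8 84.1
side -19.3 [array([54.567, -0.   ]), array([-5.4309e+01,  1.4000e-02])] y -80.5 84.4
[[-6.000e-04  4.266e-01 -9.044e-01]
 [ 1.800e-03 -9.044e-01 -4.266e-01]
 [-1.000e+00 -1.900e-03 -2.000e-04]]
```

Choice: the gear at top (378,205) / side (271,136). The only other gears are inside the case. For the cover I take the grey one at (124,211); the red one at (125,305) is the look-alike. I'm moving over the gear, then turning the jaws onto the case's x axis.

Call:
drive_tool(commands=[[[0,-0.0397,-0.1571,0],[0,-0.0397,-0.1571,0],[0,-0.0397,-0.1571,0],[0,-0.0397,-0.1571,0],[0,-0.0397,-0.1571,0],[0,-0.0397,-0.1571,0],[0,-0.0397,-0.1571,0],[0,0,0,-0.0213],[0,0,0,-0.0213],[0,0,0,-0.0213],[0,0,0,-0.0213],[0,0,0,-0.0213],[0,0,0,-0.0213],[0,0,0,0],[0,0,0,0]]], grip=0.6)

```text
time: 1.6
tool_pos: [0.4535, -0.3172, 0.205]
ee_rot: [-1.895, 1.57, 2.487]
wrist_force: [-0.4, -0.2, -0.1]
width: 0.0563
```

```bash
cat >> h.py <<'E'
from scipy.spatial.transform import Rotation as Ro
def rel(x,y,z=None):
    o=robot.get_obs();R=Ro.from_euler('xyz',o['ee_rot']).as_matrix();p=o['tool_pos']
    d=np.array([x,y,p[2] if z is None else z])-p
    print('t',round(o['time'],2),'tcp',p.round(4),'jaw deg',np.degrees(np.arctan2(R[1,1],R[0,1])).round(2),'down',R[:,0].round(4),'F',o['wrist_force'].round(1),'w',round(float(o['width']),4),'j6',o['joint_positions'][5].round(2)); print('tool shift /0.25:',(R.T@d/.25).round(4), 'dist',np.linalg.norm(d).round(3))
E
python3 -c "
from h import *
rel(.4535,-.3172)
s=snap('side');t=snap('top');c=lambda im,x,y:cv2.resize(im[y:y+100,x:x+100],(400,400),interpolation=2)
save(np.hstack([c(s['pixels'],220,60),c(t['pixels'],330,150)]),'a1.png')"
```

```text
t 1.6 tcp [ 0.4535 -0.3172  0.205 ] jaw deg -18.9 down [-7.e-04  5.e-04 -1.e+00] F [-0.4 -0.2 -0.1] w 0.0563 j6 -0.38
tool shift /0.25: [-0.  0.  0.] dist 0.0
```

View pics/a1.png

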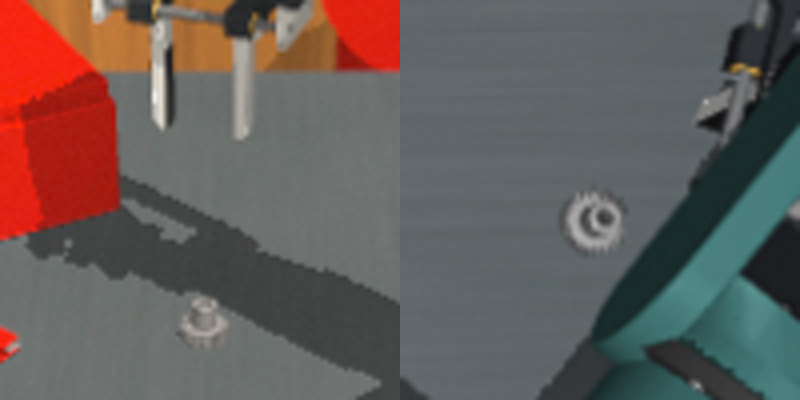

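Side: the fingers hang at (160,125) and (240,135) in the crop, with the gear at (205,318) below and between them. I'm going down to just above the hub to check alignment.

Call:
drive_tool(commands=[[[0.15,0,0,0],[0.15,0,0,0],[0.15,0,0,0],[0.15,0,0,0],[0,0,0,0],[0,0,0,0]]])

```text
time: 2.3
tool_pos: [0.4535, -0.3172, 0.0556]
ee_rot: [-1.953, 1.57, 2.431]
wrist_force: [0.2, -0.3, 0.6]
width: 0.0566
```

```bash
python3 -c "
from h import *
rel(.4535,-.3172,.019)
s=snap('side');t=snap('top');c=lambda im,x,y:cv2.resize(im[y:y+60,x:x+60],(400,400),interpolation=2)
save(np.hstack([c(s['pixels'],240,90),c(t['pixels'],350,175)]),'a2.png')
for p in [(.4535,-.3172,.036),(.4535,-.3172,.055)]: print(proj(s,p),proj(t,p))"
```

```text
t 2.3 tcp [ 0.4535 -0.3172  0.0556] jaw deg -18.78 down [-8.e-04  7.e-04 -1.e+00] F [ 0.2 -0.3  0.6] w 0.0566 j6 -0.39
tool shift /0.25: [ 1.464e-01 -0.000e+00  1.000e-04] dist 0.037
(np.float64(270.57112878628817), np.float64(135.4817475730304)) (np.float64(379.99189161238974), np.float64(203.44357538969126))
(np.float64(270.5471225953685), np.float64(130.9034097671881)) (np.float64(382.2883797669201), np.float64(202.4698300874593))
```

View pics/a2.png

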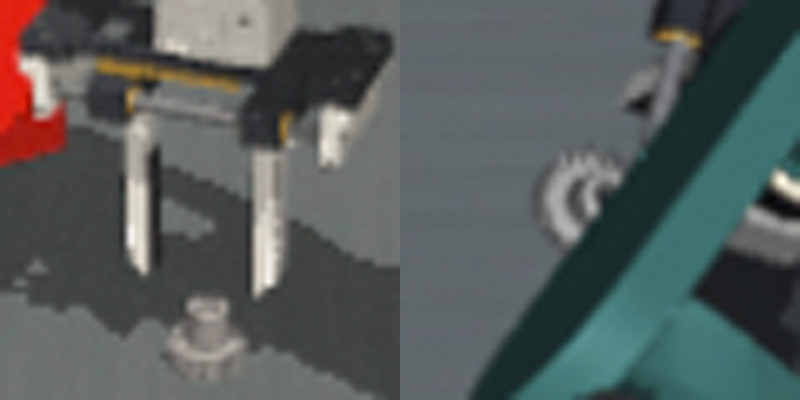

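Side view: the fingertips are at (140,270) and (265,290), mid about (203,280), right above the hub at (207,303). I'm descending and gripping.

Call:
drive_tool(commands=[[[0.0488,0,0,0],[0.0488,0,0,0],[0.0488,0,0,0],[0,0,0,0],[0,0,0,0]]])

```text
time: 2.9
tool_pos: [0.4532, -0.317, 0.018]
ee_rot: [-1.94, 1.569, 2.445]
wrist_force: [0.4, -0.0, 0.6]
width: 0.0572
```

Call:
drive_tool(commands=[[[0,0,0,0],[0,0,0,0],[0,0,0,0],[0,0,0,0],[0,0,0,0],[0,0,0,0]]], grip=0)

```text
time: 3.5
tool_pos: [0.4538, -0.3174, 0.0192]
ee_rot: [1.176, 1.57, -0.722]
wrist_force: [-0.0, 0.5, 1.4]
width: 0.0209
```

```bash
python3 -c "
from h import *
rel(.4535,-.3172,.17)
s=snap('side');c=lambda im,x,y:cv2.resize(im[y:y+60,x:x+60],(500,500),interpolation=2)
save(c(s['pixels'],240,90),'a3.png')"
```

```text
t 3.5 tcp [ 0.4538 -0.3174  0.0192] jaw deg -18.74 down [ 5.e-04 -4.e-04 -1.e+00] F [-0.   0.5  1.4] w 0.0209 j6 -0.39
tool shift /0.25: [-6.033e-01 -1.200e-03 -3.000e-04] dist 0.151
```

View pics/a3.png

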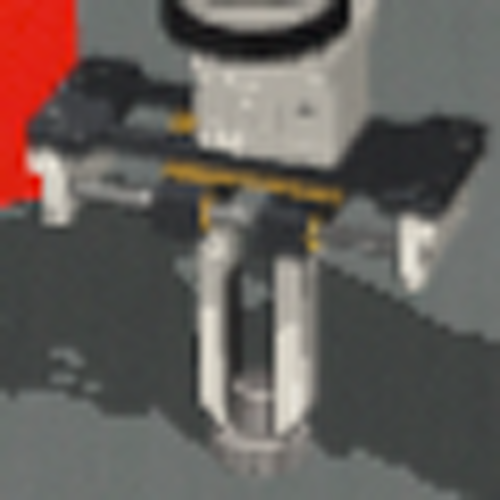

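Width 20.9 mm and the fingers are round the hub, at (265,400) in the crop. I'm lifting and carrying it above the stub shaft.

Call:
drive_tool(commands=[[[-0.14,0,0,0],[-0.14,0,0,0],[-0.14,0,0,0],[-0.14,0,0,0],[0,0.0108,-0.1745,0],[0,0.0108,-0.1745,0],[0,0.0108,-0.1745,0],[0,0.0108,-0.1745,0],[0,0.0108,-0.1745,0],[0,0.0108,-0.1745,0],[0,0.0108,-0.1745,0],[0,0.0108,-0.1745,0],[0,0,0,0],[0,0,0,0],[0,0,0,0]]])

```text
time: 5.05
tool_pos: [0.5858, 0.0054, 0.1584]
ee_rot: [-0.695, 1.57, -2.594]
wrist_force: [0.0, -0.2, -2.4]
width: 0.0209
```

```bash
python3 -c "
from h import *
rel(.5863,.0062,.098)
s=snap('side');t=snap('top');c=lambda im,x,y,w=60:cv2.resize(im[y:y+w,x:x+w],(400,400),interpolation=2)
save(np.hstack([c(s['pixels'],175,110,90),c(t['pixels'],210,115,90)]),'b1.png')"
```

```text
t 5.05 tcp [0.5858 0.0054 0.1584] jaw deg -18.78 down [-1.e-03 -6.e-04 -1.e+00] F [ 0.  -0.2 -2.4] w 0.0209 j6 0.24
tool shift /0.25: [ 0.2417  0.0012 -0.0039] dist 0.06
```

View pics/b1.png

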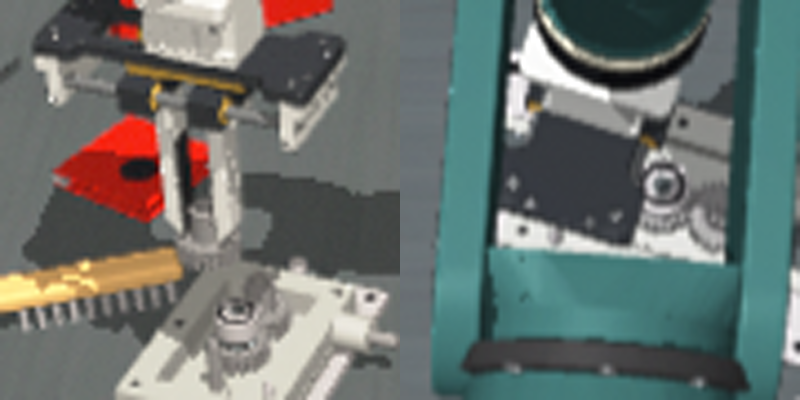

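The gear hangs at (212,245) in the side crop, above the case. I'll compare where it is in the hand with where I assume it is.

```bash
python3 -c "
from h import *
s=load('side');x0,y0,w=195,135,50;K=10
im=cv2.resize(s['pixels'][y0:y0+w,x0:x0+w],(w*K,w*K),interpolation=2)
zb=.1584-.0192
for z,r,col in((zb,.021,(255,0,0)),(zb+.014,.021,(0,255,0)),(zb+.036,.011,(0,0,255))):
    pts=[[ (q-o+.5)*K for q,o in zip(proj(s,(.5858+r*np.cos(a),.0054+r*np.sin(a),z)),(x0,y0))] for a in np.linspace(0,6.28,60)]
    cv2.polylines(im,[np.int32(pts)],True,col,1)
save(im,'b2.png')"
```

```text
(no output)
```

View pics/b2.png

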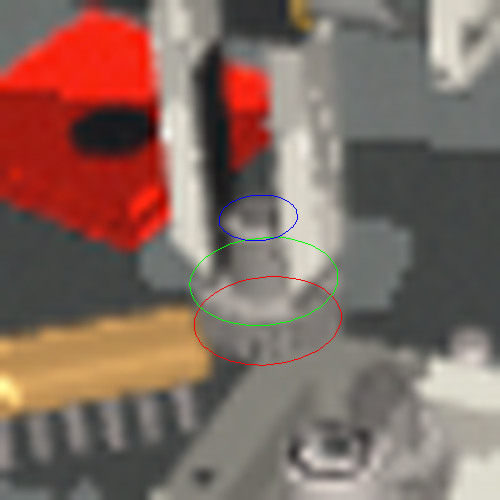

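Call:
drive_tool(commands=[[[0.08,0.0012,-0.0042,0],[0.08,0,0,0],[0.08,0,0,0],[0,0,0,0],[0,0,0,0]]])

```text
time: 5.65
tool_pos: [0.5866, 0.0062, 0.099]
ee_rot: [-1.003, 1.57, -2.903]
wrist_force: [-0.1, -0.6, -0.7]
width: 0.0212
```

```bash
python3 -c "
from h import *
rel(.5864,.0065,.045)
s=snap('side');x0,y0,w=185,145,70;K=8
im=cv2.resize(s['pixels'][y0:y0+w,x0:x0+w],(w*K,w*K),interpolation=2)
p=robot.get_obs()['tool_pos'];zb=p[2]-.0192
for z,r,col in((zb,.021,(255,0,0)),(zb+.036,.011,(0,0,255))):
    pts=[[ (q-o+.5)*K for q,o in zip(proj(s,(p[0]+r*np.cos(a),p[1]+r*np.sin(a),z)),(x0,y0))] for a in np.linspace(0,6.28,60)]
    cv2.polylines(im,[np.int32(pts)],True,col,1)
save(im,'b3.png')"
```

```text
t 5.65 tcp [0.5866 0.0062 0.099 ] jaw deg -18.82 down [-5.e-04 -1.e-04 -1.e+00] F [-0.1 -0.6 -0.7] w 0.0212 j6 0.24
tool shift /0.25: [ 0.216 -0.001 -0.001] dist 0.054
```

View pics/b3.png

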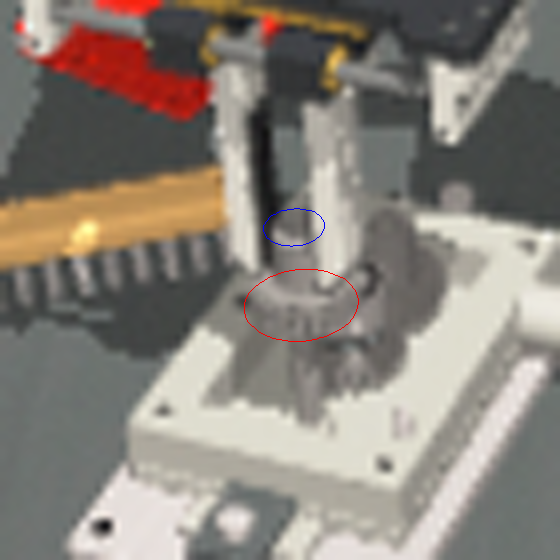

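Gear and shaft look in line: the disc is at (300,305) and the shaft foot shows at (305,390). I'm lowering gently and watching the force.

Call:
drive_tool(commands=[[[0.02,-0.0005,-0.0005,0],[0.02,0,0,0],[0.012,0,0,0],[0.012,0,0,0],[0.012,0,0,0],[0,0,0,0],[0,0,0,0]]])

```text
time: 6.4
tool_pos: [0.5872, 0.0077, 0.0799]
ee_rot: [2.45, 1.57, 0.553]
wrist_force: [0.6, 1.2, -2.5]
width: 0.0212
```

```bash
python3 -c "
from h import *
rel(.5864,.0065,.045);print(robot.get_obs()['wrist_torque'])"
```

```text
t 6.4 tcp [0.5872 0.0077 0.0799] jaw deg -18.72 down [ 9.e-04  6.e-04 -1.e+00] F [ 0.6  1.2 -2.5] w 0.0212 j6 0.24
tool shift /0.25: [ 0.1396 -0.0015  0.0057] dist 0.035
[ 0.27871521 -0.40696121 -0.03091708]
```

Call:
drive_tool(commands=[[[0.012,0,-0.002,0],[0.012,0,0,0],[0.012,0,0,0],[0.012,0,0,0],[0,0,0,0],[0,0,0,0]]])

```text
time: 7.0
tool_pos: [0.5872, 0.008, 0.0677]
ee_rot: [2.52, 1.57, 0.623]
wrist_force: [2.9, 1.3, -2.5]
width: 0.0211
```

```bash
python3 -c "
from h import *
rel(.5864,.0065,.045);print(robot.get_obs()['wrist_torque'])"
```

```text
t 7.0 tcp [0.5872 0.008  0.0677] jaw deg -18.73 down [ 6.e-04  5.e-04 -1.e+00] F [ 2.9  1.3 -2.5] w 0.0211 j6 0.24
tool shift /0.25: [ 0.0907 -0.0012  0.0069] dist 0.023
[ 0.41312888 -0.82648771  0.00525783]
```

Call:
drive_tool(commands=[[[0.016,0.002,-0.001,0],[0.016,0,0,0],[0.016,0,0,0],[0.016,0,0,0],[0.012,0,0,0],[0.008,0,0,0],[0,0,0,0],[0,0,0,0]]])

```text
time: 7.8
tool_pos: [0.5875, 0.008, 0.0466]
ee_rot: [-3.11, 1.571, 1.275]
wrist_force: [3.8, 2.7, -3.0]
width: 0.0212
```

```bash
python3 -c "
from h import *
rel(.5864,.0065,.045);print(robot.get_obs()['wrist_torque'])
s=snap('side');x0,y0,w=185,145,70;K=8
im=cv2.resize(s['pixels'][y0:y0+w,x0:x0+w],(w*K,w*K),interpolation=2)
save(im,'b4.png')"
```

```text
t 7.8 tcp [0.5875 0.008  0.0466] jaw deg -18.73 down [ 0.e+00  1.e-04 -1.e+00] F [ 3.8  2.7 -3. ] w 0.0212 j6 0.24
tool shift /0.25: [ 0.0063 -0.0025  0.007 ] dist 0.002
[ 0.39409617 -0.83858305  0.03727528]
```

View pics/b4.png

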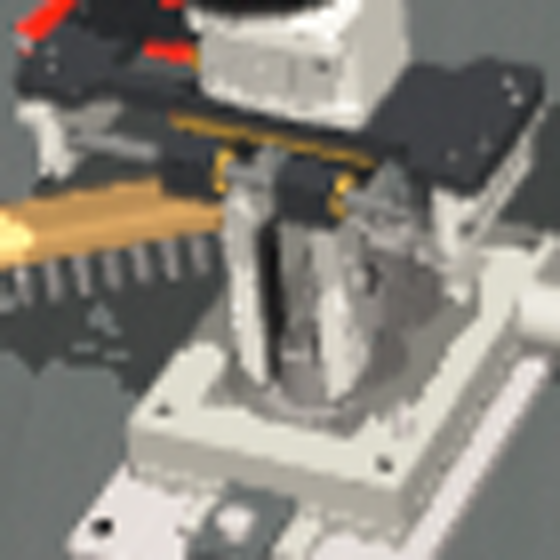

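The gear is down in the cavity. I'll nudge it down onto its seat, release and lift.

Call:
drive_tool(commands=[[[0.004,0,0,0],[0.004,0,0,0],[0,0,0,0]]])

```text
time: 8.15
tool_pos: [0.5877, 0.0079, 0.0452]
ee_rot: [1.869, 1.57, -0.029]
wrist_force: [2.5, 2.9, -0.3]
width: 0.0211
```

Call:
drive_tool(commands=[[[0,0,0,0],[0,0,0,0],[0,0,0,0],[0,0,0,0]]], grip=0.4)

```text
time: 8.55
tool_pos: [0.5869, 0.0075, 0.0446]
ee_rot: [-0.832, 1.569, -2.73]
wrist_force: [-0.1, -0.2, -0.3]
width: 0.037
```

Call:
drive_tool(commands=[[[-0.08,0,0,0],[-0.14,0,0,0],[-0.14,0,0,0],[-0.14,0,0,0],[-0.04,0,0,0],[0,0,0,0],[0,0,0,0]]])

```text
time: 9.25
tool_pos: [0.5866, 0.0079, 0.1778]
ee_rot: [-1.256, 1.568, 3.129]
wrist_force: [-0.6, 0.0, 0.0]
width: 0.0376
```

```bash
python3 -c "
from h import *
rel(.4477,.348)
s=snap('side');x0,y0,w=185,145,70;K=8
im=cv2.resize(s['pixels'][y0:y0+w,x0:x0+w],(w*K,w*K),interpolation=2)
save(im,'b5.png')"
```

```text
t 9.25 tcp [0.5866 0.0079 0.1778] jaw deg -18.74 down [-0.0032  0.     -1.    ] F [-0.6  0.   0. ] w 0.0376 j6 0.24
tool shift /0.25: [ 0.0018 -0.9631 -1.11  ] dist 0.367
```

View pics/b5.png

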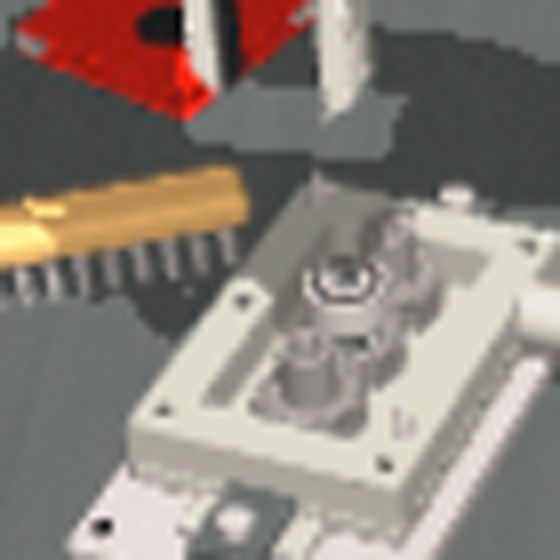

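Gear is on the shaft at (310,375), disc low in the cavity, and the bearing and neighbouring gear are as before. TCP at the seat was 0.045, which puts the gear foot at about 0.026 as required. Next is the cover: I'll measure from its two dowel holes as a cross-check.

```bash
python3 -c "
from h import *
t=load('top')
t=dict(t)
H=lambda u,v,z:on_z(t,80+u/8-.5,172+v/8-.5,z)
b=H(152,376,.008);a=H(600,285,.008);d=b-a;print(a,b,np.linalg.norm(d),np.degrees(np.arctan2(d[1],d[0]))-np.degrees(np.arctan2(119,-88)))
yaw=np.radians(-25.75);print('centre',(a+b)/2+.0095*np.array([-np.sin(yaw),np.cos(yaw),0]))
print('turret bore',H(307,298,.058))
c=[H(*q) for q in((0,0,0),)] if 0 else 0
for q in((212,65),(655,268),(495,578),(57,366)): print(H(*q,.004).round(4))
"
```

```text
[0.45746892 0.2664625  0.008     ] [0.42989739 0.41282621 0.008     ] 0.1489379944421915 -25.814591622895662
centre [0.44781039 0.34820099 0.008     ]
turret bore [0.44850945 0.34843791 0.058     ]
[0.5331 0.3973 0.004 ]
[0.4633 0.2493 0.004 ]
[0.3633 0.3003 0.004 ]
[0.434  0.4458 0.004 ]
```

All estimates agree: centre (0.4478, 0.3483), yaw -25.8°. Moving over it.

Call:
drive_tool(commands=[[[0,-0.1204,-0.139,0],[0,-0.1204,-0.139,0],[0,-0.1204,-0.139,0],[0,-0.1204,-0.139,0],[0,-0.1204,-0.139,0],[0,-0.1204,-0.139,0],[0,-0.1204,-0.139,0],[0,-0.1204,-0.139,0],[0,0,0,0.0195],[0,0,0,0],[0,0,0,0]]], grip=0.75)

```text
time: 10.4
tool_pos: [0.4481, 0.3478, 0.1778]
ee_rot: [-0.441, 1.567, -2.46]
wrist_force: [0.5, 0.9, 0.3]
width: 0.0704
```

```bash
python3 -c "
from h import *
rel(.4478,.3483,.04)
t=snap('top');s=snap('side')
c=lambda im,x,y,w=60:cv2.resize(im[y:y+w,x:x+w],(400,400),interpolation=2)
save(np.hstack([c(s['pixels'],215,220,110),c(t['pixels'],210,110,115)]),'c1.png')"
```

```text
t 10.4 tcp [0.4481 0.3478 0.1778] jaw deg -25.63 down [-0.0028 -0.0023 -1.    ] F [0.5 0.9 0.3] w 0.0704 j6 1.01
tool shift /0.25: [ 0.5513 -0.0013 -0.0032] dist 0.138
```

View pics/c1.png

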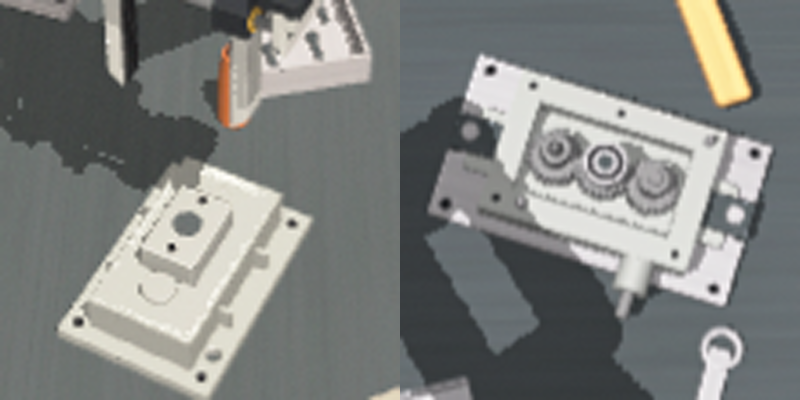

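The top view shows the gear on the shaft, left of the bearing at crop (557,150). I'll check its height by depth while descending onto the cover.

```bash
python3 -c "
from h import *
t=load('top');P=cloud(t)
d=P[...,:2]-np.array([.5868,.0075]);r=np.hypot(d[...,0],d[...,1]);z=P[...,2]
for lo,hi in((0,.004),(.007,.0105),(.013,.019)):
    m=(r>=lo)&(r<hi)&(t['z_map']>0)&(z<.08); print(lo,m.sum(),np.percentile(z[m],[10,50,90]).round(4))
m=(r<.02)&(abs(z-.062)<.0025);print('hub c',P[m].mean(0),m.sum())
m=(r<.01)&(z>.065)&(z<.071);print('shaft c',P[m].mean(0),m.sum())
"
```

```text
0 8 [0.0614 0.0648 0.0681]
0.007 29 [0.042 0.06  0.062]
0.013 80 [0.0343 0.0389 0.0416]
hub c [0.58576019 0.00526078 0.06159872] 39
shaft c [0.58757294 0.00793177 0.06670052] 6
```

Call:
drive_tool(commands=[[[0.12,-0.0013,-0.0032,0],[0.12,0,0,0],[0.12,0,0,0.0003],[0.08,0,0,0],[0,0,0,0],[0,0,0,0]]])

```text
time: 11.1
tool_pos: [0.4493, 0.3486, 0.07]
ee_rot: [-0.229, 1.57, -2.252]
wrist_force: [0.2, 0.1, -0.5]
width: 0.0703
```

```bash
python3 -c "
from h import *
rel(.4478,.3483,.04)
s=snap('side');im=s['pixels']
save(cv2.resize(im[200:320,205:325],(600,600),interpolation=2),'c2.png')"
```

```text
t 11.1 tcp [0.4493 0.3486 0.07  ] jaw deg -25.91 down [-2.e-04 -3.e-04 -1.e+00] F [ 0.2  0.1 -0.5] w 0.0703 j6 1.01
tool shift /0.25: [ 0.12   -0.0047  0.0036] dist 0.03
```

View pics/c2.png

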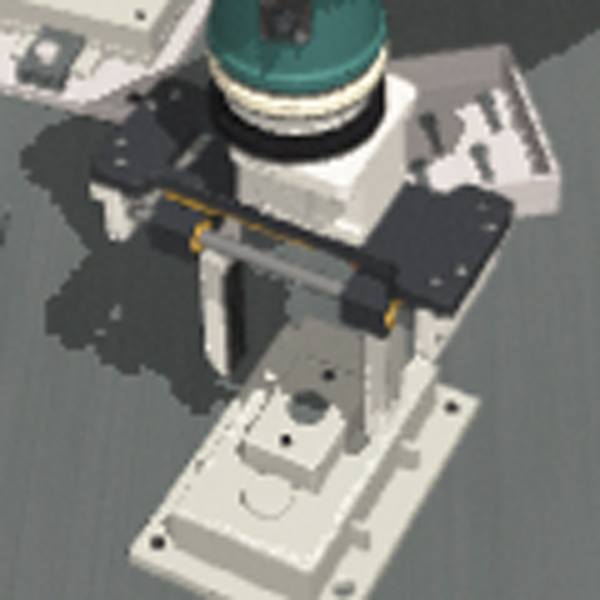

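The hub top reads 0.062, so the gear is fully seated. The fingers straddle the turret. Descending and gripping.

Call:
drive_tool(commands=[[[0.04,-0.0045,0.003,0],[0.04,0,0,0],[0.04,0,0,0],[0,0,0,0],[0,0,0,0]]])

```text
time: 11.65
tool_pos: [0.4471, 0.349, 0.0392]
ee_rot: [-0.483, 1.57, -2.505]
wrist_force: [-0.5, 0.5, 0.7]
width: 0.0704
```

Call:
drive_tool(commands=[[[0,0,0,0],[0,0,0,0],[0,0,0,0],[0,0,0,0],[0,0,0,0],[0,0,0,0]]], grip=0)

```text
time: 12.25
tool_pos: [0.4476, 0.3492, 0.0401]
ee_rot: [2.291, 1.57, 0.269]
wrist_force: [-0.6, 0.4, 1.6]
width: 0.0399
```

```bash
python3 -c "
from h import *
rel(.4478,.3483,.04)"
```

```text
t 12.25 tcp [0.4476 0.3492 0.0401] jaw deg -25.86 down [ 5.e-04  1.e-04 -1.e+00] F [-0.6  0.4  1.6] w 0.0399 j6 1.01
tool shift /0.25: [0.0004 0.0022 0.003 ] dist 0.001
```

Call:
drive_tool(commands=[[[-0.07,0,0,0],[-0.14,0,0,0],[-0.14,0,0,0],[-0.14,0,0,0],[-0.07,0,0,-0.0098],[0,0,0,-0.0098],[0,0,0,0],[0,0,0,0]]])

```text
time: 13.05
tool_pos: [0.4467, 0.3487, 0.1782]
ee_rot: [-0.647, 1.568, -2.547]
wrist_force: [-0.3, 0.6, -2.7]
width: 0.0396
```

```bash
python3 -c "
from h import *
rel(.5742,-.0292)
s=snap('side');im=s['pixels']
save(cv2.resize(im[170:320,185:335],(600,600),interpolation=2),'c3.png')"
```

```text
t 13.05 tcp [0.4467 0.3487 0.1782] jaw deg -18.88 down [-0.0026 -0.0018 -1.    ] F [-0.3  0.6 -2.7] w 0.0396 j6 0.89
tool shift /0.25: [0.0013 0.9717 1.2651] dist 0.399
```

View pics/c3.png

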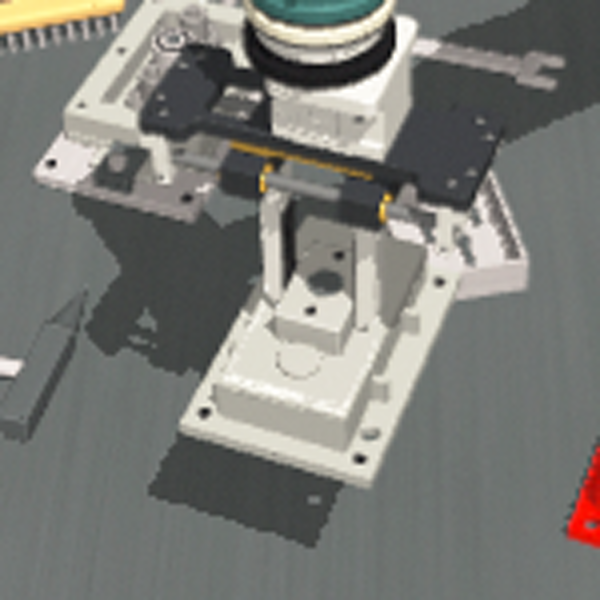

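The cover is held level in the gripper. Carrying it above the case.

Call:
drive_tool(commands=[[[0,0.0972,0.1265,0],[0,0.0972,0.1265,0],[0,0.0972,0.1265,0],[0,0.0972,0.1265,0],[0,0.0972,0.1265,0],[0,0.0972,0.1265,0],[0,0.0972,0.1265,0],[0,0.0972,0.1265,0],[0,0.0972,0.1265,0],[0,0.0972,0.1265,0],[0,0,0,0],[0,0,0,0],[0,0,0,0]]])

```text
time: 14.4
tool_pos: [0.5749, -0.0277, 0.1791]
ee_rot: [-1.689, 1.569, 2.695]
wrist_force: [-0.0, 0.6, -3.5]
width: 0.0395
```

```bash
python3 -c "
from h import *
rel(.5742,-.0292,.116)
s=snap('side');t=snap('top')
save(np.hstack([cv2.resize(s['pixels'][110:230,170:290],(400,400),interpolation=2),cv2.resize(t['pixels'][105:225,205:325],(400,400),interpolation=2)]),'d1.png')"
```

```text
t 14.4 tcp [ 0.5749 -0.0277  0.1791] jaw deg -18.79 down [-1.7e-03  8.0e-04 -1.0e+00] F [-0.   0.6 -3.5] w 0.0395 j6 0.18
tool shift /0.25: [ 0.2522 -0.0003  0.0068] dist 0.063
```

View pics/d1.png

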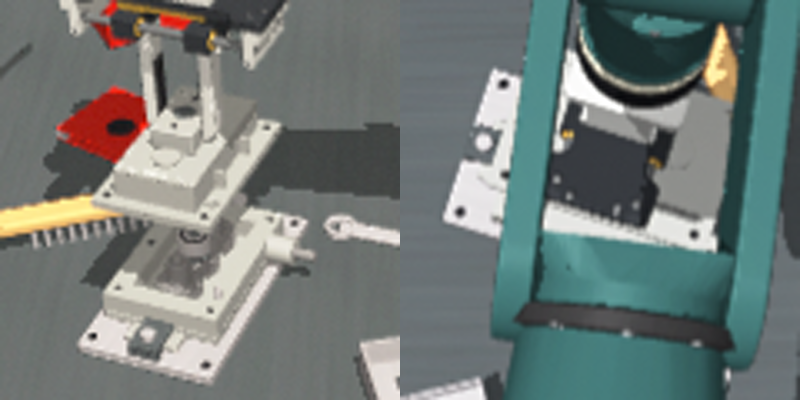

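The cover hangs above the case, aligned in yaw. I'm lowering it to just above the dowels, then comparing edges.

Call:
drive_tool(commands=[[[0.09,0.001,-0.0012,0],[0.09,0,0,0],[0.09,0,0,0],[0.025,0,0,0],[0,0,0,0],[0,0,0,0],[0,0,0,0]]])

```text
time: 15.2
tool_pos: [0.577, -0.0283, 0.1081]
ee_rot: [1.732, 1.567, -0.167]
wrist_force: [-0.2, -0.4, -2.8]
width: 0.0397
```

```bash
cat > d.py <<'E'
from h import *
import sys
rel(.5752,-.0276,.104)
s=snap('side');x0,y0,w=180,140,100;K=6
im=cv2.resize(s['pixels'][y0:y0+w,x0:x0+w],(w*K,w*K),interpolation=2)
p=robot.get_obs()['tool_pos']
def rect(c,yaw,z,hx,hy,col):
    a=np.radians(yaw);R=np.array([[np.cos(a),-np.sin(a)],[np.sin(a),np.cos(a)]])
    q=[np.array(c)+R@v for v in np.array([[hx,hy],[hx,-hy],[-hx,-hy],[-hx,hy]])]
    cv2.polylines(im,[np.int32([[(g-o+.5)*K for g,o in zip(proj(s,(a_,b_,z)),(x0,y0))] for a_,b_ in q])],True,col,1)
zb=p[2]-.0401
rect(p[:2]+np.array([-.0003,-.0009]),-18.8,zb,.055,.08,(255,0,0))
rect(p[:2]+np.array([-.0003,-.0009]),-18.8,zb+.008,.055,.08,(255,128,0))
rect((.5740,-.0298),-18.8,.042,.055,.08,(0,0,255))
save(im,sys.argv[1])
E
python3 d.py d2.png
```

```text
t 15.2 tcp [ 0.577  -0.0283  0.1081] jaw deg -18.79 down [ 3.4e-03 -6.0e-04 -1.0e+00] F [-0.2 -0.4 -2.8] w 0.0397 j6 0.18
tool shift /0.25: [ 0.0163 -0.0077 -0.0003] dist 0.004
```

View pics/d2.png

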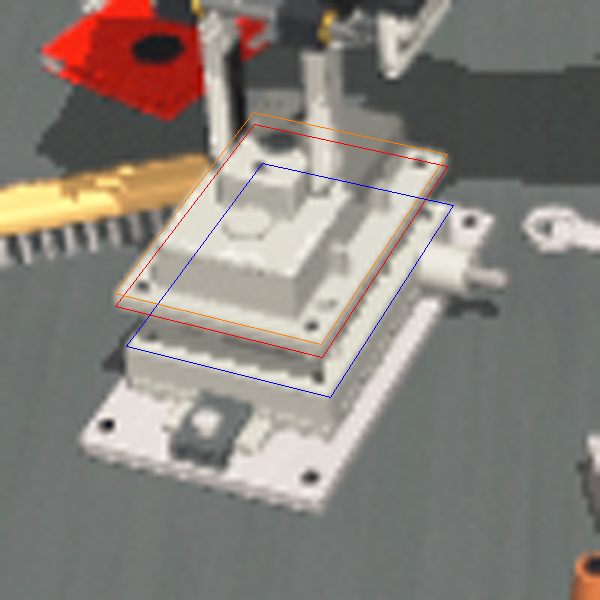

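Call:
drive_tool(commands=[[[0,0,0,0],[0,0,0,0],[0,0,0,0],[0,0,0,0]]])

```text
time: 15.65
tool_pos: [0.5759, -0.0284, 0.1062]
ee_rot: [1.017, 1.571, -0.882]
wrist_force: [-0.4, 0.1, -4.1]
width: 0.0397
```

```bash
sed -i 's/w=180,140,100;K=6/w=185,165,70;K=8/' d.py; python3 d.py d3.png; python3 -c "
from h import *
for i in range(3): print(robot.get_obs()['tool_pos'].round(4)); snap('side')"
```

```text
t 15.65 tcp [ 0.5759 -0.0284  0.1062] jaw deg -18.82 down [ 1.e-04 -1.e-04 -1.e+00] F [-0.4  0.1 -4.1] w 0.0397 j6 0.18
tool shift /0.25: [ 0.0087 -0.0036 -0.0022] dist 0.002
[ 0.5758 -0.0284  0.1061]
[ 0.5758 -0.0284  0.1061]
[ 0.5758 -0.0284  0.1061]
```

View pics/d3.png

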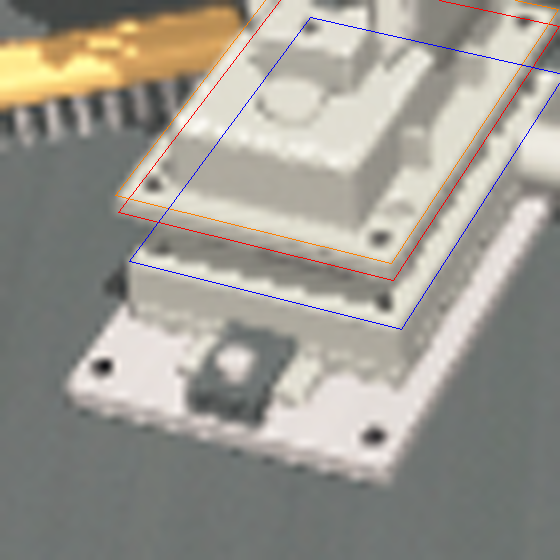

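The image shows corresponding screw holes: flange at (152,184) and (379,238), case at (162,247) and (385,302). Casting these to their planes gives the relative offset directly.

```bash
python3 -c "
from h import *
s=load('side');g=cv2.cvtColor(s['pixels'],cv2.COLOR_RGB2GRAY).astype(float)
def cen(u,v):
    U,V=185+u/8-.5,165+v/8-.5; iu,iv=int(round(U)),int(round(V)); w=g[iv-3:iv+4,iu-3:iu+4]; m=np.clip(np.percentile(w,60)-25-w,0,None); yy,xx=np.mgrid[iv-3:iv+4,iu-3:iu+4]
    print((U,V),((m*xx).sum()/m.sum()).round(2),((m*yy).sum()/m.sum()).round(2)); return (m*xx).sum()/m.sum(),(m*yy).sum()/m.sum()
zt=.1061-.0401+.008
a=np.radians(-18.8)
for c,b in(((152,184),(162,247)),((379,238),(385,302))):
    C=on_z(s,*cen(*c),zt);B=on_z(s,*cen(*b),.042);d=(B-C)[:2]
    print(C.round(4),B.round(4),'move',d.round(4))
"
```

```text
(203.5, 187.5) 203.65 186.93
(204.75, 195.375) 204.32 194.64
[0.641 0.019 0.074] [0.6425 0.0163 0.042 ] move [ 0.0015 -0.0027]
(231.875, 194.25) 231.71 193.95
(232.625, 202.25) 232.25 201.22
[0.5557 0.0491 0.074 ] [0.5564 0.0443 0.042 ] move [ 0.0007 -0.0048]
```

```bash
python3 -c "
from h import *
t=load('top')
for u,v in((230,117),(165,310),(475,408),(381,165)): print('case hole top',on_z(t,210+u/6-.5,115+v/6-.5,.042).round(4))
a=np.radians(-25.8);R=np.array([[np.cos(a),-np.sin(a)],[np.sin(a),np.cos(a)]])
for u,v in((225,104),(98,351),(475,533)):
    p=on_z(t,80+u/8-.5,172+v/8-.5,.008)[:2]; print('cover hole local',((p-[.4478,.3483])@R).round(4))
a=np.radians(-18.8);R=np.array([[np.cos(a),-np.sin(a)],[np.sin(a),np.cos(a)]])
for u,v in((230,117),(165,310),(475,408),(381,165)):
    p=on_z(t,210+u/6-.5,115+v/6-.5,.042)[:2]; print('case local',((p-[.5740,-.0298])@R).round(4))
"
```

```text
case hole top [0.6403 0.0209 0.042 ]
case hole top [0.5554 0.0502 0.042 ]
case hole top [ 0.5109 -0.081   0.042 ]
case hole top [ 0.618  -0.0439  0.042 ]
cover hole local [0.0456 0.0698]
cover hole local [-0.0445  0.0703]
cover hole local [-0.0448 -0.0686]
case local [0.0464 0.0693]
case local [-0.0434  0.0697]
case local [-0.0433 -0.0689]
case local [0.0462 0.0008]
```

The estimates (top-view holes, depth edges, shaft touch) put the target TCP near (0.5751, -0.0284). The side-view hole pairs disagree by about 3 mm in y, where they are sensitive to height and shadow. I'm lowering gently and letting the force tell.

Call:
drive_tool(commands=[[[0.012,-0.0022,0.0008,0],[0.012,0,0,0],[0.012,0,0,0],[0.012,0,0,0],[0.012,0,0,0],[0,0,0,0],[0,0,0,0],[0,0,0,0]]])

```text
time: 16.65
tool_pos: [0.5754, -0.0284, 0.0913]
ee_rot: [1.578, 1.57, -0.321]
wrist_force: [-0.3, 0.2, -3.4]
width: 0.0402
```

```bash
python3 d.py d4.png;python3 -c "
from h import *
print(robot.get_obs()['wrist_torque'])"
```

```text
t 16.65 tcp [ 0.5754 -0.0284  0.0913] jaw deg -18.81 down [ 4.e-04 -1.e-04 -1.e+00] F [-0.3  0.2 -3.4] w 0.0402 j6 0.18
tool shift /0.25: [-0.0508 -0.0018 -0.0027] dist 0.013
[-0.05319022 -0.02420937  0.0217068 ]
```

View pics/d4.png

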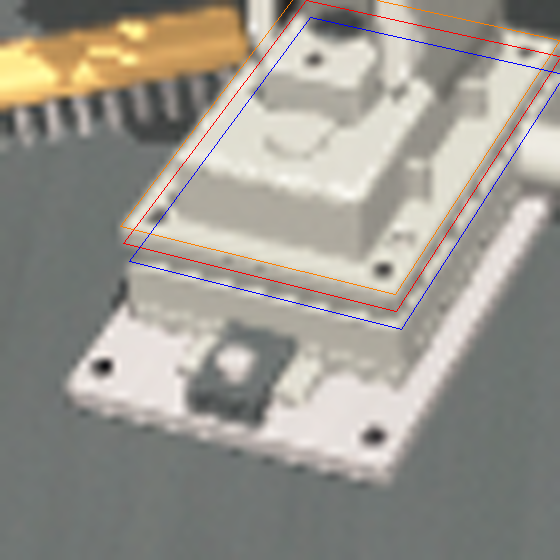

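No contact force with the underside 5 mm below the dowel tips, so both dowels have entered the holes. Continuing down.

Call:
drive_tool(commands=[[[0.008,0,0,0],[0.008,0,0,0],[0.006,0,0,0],[0,0,0,0],[0,0,0,0]]])

```text
time: 17.2
tool_pos: [0.5755, -0.0284, 0.0868]
ee_rot: [1.631, 1.57, -0.268]
wrist_force: [-3.0, 1.5, 3.8]
width: 0.0396
```

```bash
python3 -c "
from h import *
rel(.5754,-.0284,.0821);print(robot.get_obs()['wrist_torque'])"
```

```text
t 17.2 tcp [ 0.5755 -0.0284  0.0868] jaw deg -18.81 down [ 9.e-04 -3.e-04 -1.e+00] F [-3.   1.5  3.8] w 0.0396 j6 0.18
tool shift /0.25: [ 0.0186 -0.0002  0.0001] dist 0.005
[ 0.07045972  0.45304809 -0.02105603]
```

Fz rose by about 7 N exactly at 5 mm above the seat, which is the bearing. There is a slight lateral load, so I'm shifting to relieve it and pressing on.

Call:
drive_tool(commands=[[[0,-0.0033,0,0],[0.005,0,0,0],[0.005,0,0,0],[0.005,0,0,0],[0.005,0,0,0],[0,0,0,0],[0,0,0,0]]])

```text
time: 17.9
tool_pos: [0.5754, -0.0283, 0.0821]
ee_rot: [1.657, 1.568, -0.242]
wrist_force: [-1.9, -0.6, 8.5]
width: 0.0397
```

```bash
python3 -c "
from h import *
rel(.5754,-.0284,.0821);print(robot.get_obs()['wrist_torque'])"
```

```text
t 17.9 tcp [ 0.5754 -0.0283  0.0821] jaw deg -18.81 down [ 2.5e-03 -6.0e-04 -1.0e+00] F [-1.9 -0.6  8.5] w 0.0397 j6 0.18
tool shift /0.25: [0.0002 0.0002 0.0002] dist 0.0
[-0.0547396   0.31612892 -0.01061484]
```

Call:
drive_tool(commands=[[[0.004,0,0,0],[0.004,0,0,0],[0,0,0,0],[0,0,0,0],[0,0,0,0]]])

```text
time: 18.4
tool_pos: [0.5755, -0.0284, 0.0821]
ee_rot: [1.679, 1.567, -0.22]
wrist_force: [-3.8, 0.5, 14.2]
width: 0.04
```

```bash
sed -i 's/w=185,165,70;K=8/w=190,155,60;K=10/;s/^rect.*//' d.py; python3 d.py d5.png;python3 -c "
from h import *
print(robot.get_obs()['wrist_torque'])
t=snap('top');s=load('side')
for n,q in(('side',s),('top',t)):
  P=cloud(q);a=np.radians(-18.8);R=np.array([[np.cos(a),-np.sin(a)],[np.sin(a),np.cos(a)]])
  l=(P[...,:2]-np.array([.5745,-.0292]))@R;z=P[...,2]
  for nm,x,y in(('-x flange',(-.053,-.039),(-.07,.07)),('+y flange',(-.03,.03),(.0695,.078)),('+x',(.039,.053),(-.07,.07)),('-y',(-.03,.03),(-.078,-.0695)),('roof',(-.033,.033),(.035,.065))):
    m=(l[...,0]>x[0])&(l[...,0]<x[1])&(l[...,1]>y[0])&(l[...,1]<y[1])&(q['z_map']>0)&(z<.1); print(n,nm,m.sum(),np.percentile(z[m],[25,50,75]).round(4) if m.sum() else '')
"
```

```text
t 18.4 tcp [ 0.5755 -0.0284  0.0821] jaw deg -18.81 down [ 3.3e-03 -7.0e-04 -1.0e+00] F [-3.8  0.5 14.2] w 0.04 j6 0.18
tool shift /0.25: [-0.0876 -0.0016 -0.0026] dist 0.022
[ 0.04968619  1.05525735 -0.00149382]
side -x flange 171 [0.0476 0.0491 0.051 ]
side +y flange 95 [0.0475 0.0516 0.0645]
side +x 17 [0.0482 0.0492 0.0515]
side -y 0 
side roof 146 [0.0762 0.0775 0.0792]
top -x flange 70 [0.0486 0.0497 0.051 ]
top +y flange 40 [0.0477 0.0494 0.0509]
top +x 40 [0.0484 0.0499 0.0509]
top -y 52 [0.0484 0.0497 0.0512]
top roof 41 [0.0774 0.0795 0.081 ]
```

View pics/d5.png

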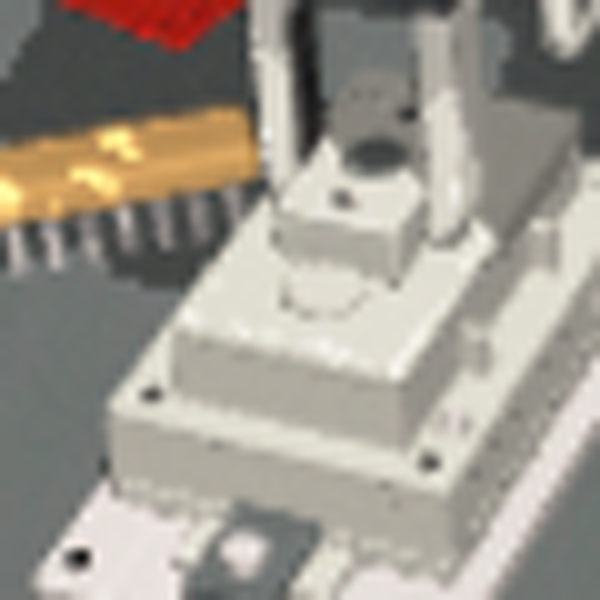

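Flush all round: flange tops read 0.050 on all four sides. TCP stayed at 0.0821 while the push rose, which is a hard stop. No gap is visible along the front edge at (280,480). I'll hold, re-check and hand in.

Call:
drive_tool(commands=[[[0,0,0,0],[0,0,0,0],[0,0,0,0],[0,0,0,0],[0,0,0,0],[0,0,0,0]]])

```text
time: 19.1
tool_pos: [0.5754, -0.0284, 0.0821]
ee_rot: [1.672, 1.568, -0.227]
wrist_force: [-3.6, -0.1, 14.7]
width: 0.0399
```

```bash
python3 -c "
from h import *
rel(.5755,-.0284,.0821)
print(robot.close_job())"
```

```text
t 19.1 tcp [ 0.5754 -0.0284  0.0821] jaw deg -18.81 down [ 3.1e-03 -7.0e-04 -1.0e+00] F [-3.6 -0.1 14.7] w 0.0399 j6 0.18
tool shift /0.25: [-0.0002  0.0003  0.    ] dist 0.0
the job is handed in; nothing more can be done
None
```

The gear is fully down on the stub shaft, and the cover is on both dowels, pressed flush, with the gripper still holding it shut. The job was handed in at 19.1 s, and `close_job` gives no verdict.

- **Gear:** the hub top measured 0.062 m by depth, which puts the underside on its seat at 0.026 m.
- **Cover:** the flange top read about 0.050 m on all four sides (0.042 m face plus 8 mm flange). The tool height stayed at 0.0821 m while the push rose from 8.5 to 14.7 N, so it is on a hard stop. The bearing's spring was felt from 5 mm above the seat. The jaws are at 39.9 mm on the turret.
- **Checks that disagreed:** before lowering the cover, matching screw holes in the side view put the case 3–5 mm off in y compared with the top view and the shaft touch. I trusted the latter, and the dowels went in with no load. A sideways load of about 3.6 N remains at the wrist.
- **Bystanders:** I never drove near them, and none looked moved in the pictures. I did not measure their positions at the end.

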